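Seat a pull handle's backplate on the sloping assembly jig

TASK

Load the assembly jig: take the pull handle out of the cardboard tray and lower its backplate over the jig's two pins, pressing it home flush on the pin bar before you let go; the bar is clamped somewhere along its slots, so feel for the pins and do not force the plate. Then swing the red-gripped hold-down fully round over the plate's upper edge, let go, and leave everything else on the bench as it is.

Things in the scene. Friction and masses are not known exactly. Their poses are not given: they have to be found in the camera images.
- pull: pull handle on its aluminium backplate, 0.34 to 0.53 kg. Plate 70 (x) x 200 (y) x 5 (z) mm; origin at the centre of its underside, z out of the plate on the handle's side. Two through holes of 9.5 mm on the long middle line, at y = +75 and -75 mm. Either way round is the same. It starts in the tray, plate down
- pull_bar (a point): middle of the pull's steel bar, 45 mm above the plate's underside. The bar runs along the plate's y: 14 x 14 mm square section (38 to 52 mm above the plate's underside), 112 mm long, on two 14 mm square posts at y = +49 and -49 mm; 33 mm free under it
- board: the jig's sloping grey board, fixed, inclined 25 degrees, facing the robot. Origin on its face, 75 mm above the bench: x up the slope, y along the board to the left, z square out of its face. 300 mm wide (y), 170 mm up the slope (x from -75 to +95 mm). The dark steel pin bar lies across it (along y), 36 mm wide, 278 long, 8 thick
- slot_mid (a point): where the middle of the pin bar's top (8 mm above the board's face) would be if clamped mid-slot. Really the bar stands up to 12 mm up or down the slope (board x) from here; this is not measured. It is clamped and does not shift. Black star grips at board y = +-125 mm, 35 mm across, tops 24 mm above the face
- holddown (a joint): swing of the steel hold-down about pivot. 0 = open: finger towards board +y, clear of the plate, grip arm towards -y. Grows counter-clockwise seen from above the face; 1.57 = fully round on its stop: finger down the slope over the plate's upper edge, grip arm to board +x. Stays where left; about 2 N at the grip turns it
- pivot (a point): top of the hold-down's fixed pillar, at board x = 66, y = -90, z = 15 mm; its axis is the board's z. The finger is 50 mm long from here, 14 mm wide, 8 mm thick. Its underside passes 2 mm above the top of a plate that is flush, and hits one that is not
- holddown_grip (a point): the point to hold on the hold-down's red upright grip (round, 16 mm across, 36 mm tall, along the board's z): 45 mm from the pivot axis, 51 mm above the board's face, 8 mm below the grip's top
- jig: the jig: blue steel wedge that carries the board; origin on the bench, 75 mm plumb below the board's origin. Its two pins stand square to the board on the pin bar's middle line, at board y = +75 and -75 mm: 8 mm across, straight up to 26 mm above the face, then a chamfered tip, 5 mm across at 30 mm. A seated plate's underside is 8 mm above the face
- tray: the shallow cardboard tray, fixed, 220 (x) x 280 (y) mm, walls 35 mm high and 5 mm thick, floor 5 mm; origin under its middle. The pull handle lies in it, plate down
- hinge_box: bystander: closed blue box in the tray, 50 x 75 x 28 mm; origin under its middle
- screwdriver: bystander: red-handled screwdriver lying on the bench between tray and jig, 180 mm long
- tape: bystander: roll of yellow tape, 72 mm across, 30 mm high, between tray and jig
- flask: bystander: green flask, 66 mm across, 190 mm high, at the back
- screw_carton: bystander: cardboard carton, 60 x 90 x 50 mm, at the back
- mug: bystander: white mug, 76 mm across, 90 mm high, at the back
- bolt_bin: bystander: red stacking bin of bolts, 150 x 100 x 75 mm, at the left
There are look-alikes about, which are no part of the job. Of the things like the pull, leave any that is orange; of the rest the smaller one is meant.

How it is judged:
By the outcome, as a careful person would: the job done as asked, in the order asked, and still so for the second after the job is handed in, with the robot touching nothing.
It also fails if it takes over 69 s, if anything falls off the work surface, if the arm or the gripper's body presses on something with over 40 N, if the wrist force passes 120 N, or if a joint passes its speed limit or range.

ROBOT

A 6-joint arm with a two-finger parallel gripper is mounted at the origin on the work surface. World frame = base frame: x ahead of the robot, y to its left, z up, the work surface at z = 0. Lengths are in mm, angles in rad, forces in N, time in s.
With the tool pointing down it reaches from about 350 to 975 mm from the base axis. Payload 7.1 kg.
Tool frame: the origin (TCP) lies midway between the tips of the shut fingers; the grasp point (between the pads) lies 19 mm behind it; z points along the fingers, y is the line along which they close (so a half turn about z gives the same grasp; the last joint's range is limited). The gripper opens to 88 mm and grips with 3 to 60 N. Pads are 20 mm wide; open, the fingers measure 115 mm over their backs; the gripper's body (75 mm by 178 mm) begins 61 mm behind the grasp point.
Start: joints at [-1.152, 0.423, 1.63, -0, 1.089, -0.019], TCP at [264.982, -566.029, 222.675] pointing down, gripper open.
Joint ranges: [-3, 3], [-0.9, 2.11], [0.09, 2.58], [-1.31, 4.45], [0.11, 2.69], [-2.54, 2.54]. Speed limits (rad/s): [2.39, 2.39, 3.01, 3.14, 3.14, 3.14].

INTERFACE

Orientations are given as a rotation vector (axis times angle).
In Python, from workcell import ctrl gives the robot as it stands.
- The arm moves only by the shell command python3 -m pendant 'ROWS'. ROWS is a JSON object of lists of equal length, an entry for each row: "grip": the opening, from -1 (shut) to 1 (fully open); "linear": the shift along the tool's x, y, z in mm, a list of three; "angular": the turn, a rotation vector about the tool's x, y, z in rad, a list of three. In form: {"grip": [grip, ...], "linear": [[tx, ty, tz], ...], "angular": [[ax, ay, az], ...]}. A call has 1 to 12 rows; each row shifts and turns the commanded pose from where the row before left it, along the tool's axes as they then stand; what a row does not reach is not made up. A row lasts 1/12 s, in which the tool goes at most 41.7 mm and 7.16 degrees, less where a joint would pass 70% of its speed; a pose out of reach is approached as far as the arm can. A call with a gripper value outside its range is refused whole. The fingers move at their own pace and stop on an object; the grip force is fixed at half the most. Time passes only in rows, so rows that do not move let the fingers close. It gives the time, the measured TCP pose, the force, the opening and the grip force at its end, in the units of the state.
- ctrl.get_obs(): the state, without advancing time (a new reading comes with each control period).
- ctrl.get_image(name): name is "side" or "top" or "wrist"; returns the picture (400x640x3 uint8, red, green, blue); there is no depth.
- ctrl.camera_params(name): a dict with "vfov" (degrees; the focal length in pixels is half the picture's height over the tangent of half this angle, whatever the lens; pixels are square), "cx", "cy" (the principal point, pixels), "R" (3x3) and "t" (3): a world point X has camera coordinates R X + t; the wrist camera has in their place "T_tool_cam" (4x4, takes a point from camera to tool coordinates, whose origin is the TCP and whose axes are the flange's). Camera axes: x right, y down, z forward; pixel columns grow to the right and rows downward; lengths in mm; the calibration is good to about 2 mm. A picture is of the moment at which its call begins: read the wrist's pose just before it. camera_params takes no time and is no camera call.
- ctrl.close_job(): hands the job in; it is judged then, once.
The state is a dict: "t": time; "qpos": joint angles; "qvel": joint speeds; "joint_torque": joint torques, N m; "ee_pos": TCP position; "orientation": TCP orientation; "ft_force": force on the tool from outside, world axes, zero at the start; "moment": the same for the moment, N m; "width": finger opening in mm; "grasp_force": force on a finger pad.
Only numpy, scipy, OpenCV 4.12 (cv2) and the standard library are available. Lean on these libraries where they do the work, as an engineer would, in place of code of your own. Each camera call takes 0.05 s, during which the arm holds its last target. There are 200 camera calls.

## Working session

There is one attempt and no reset: what is moved stays moved. The work goes in short steps, Python scripts to look and compute and a shell command to move; the robot and the scene stay as the last step left them, time stands still between calls to the robot, and variables do not carry over. Pictures are saved under pics/ and viewed, at most 10 in all, crops included, and the job is handed in when it is done.

```bash
mkdir -p pics; ls; python3 - <<'E'
from workcell import ctrl
import cv2,numpy as np
for n in("top","side"):
    im=ctrl.get_image(n); cv2.imwrite(f"pics/{n}0.png",im[:,:,::-1])
    p=ctrl.camera_params(n); print(n,p)
print(ctrl.camera_params("wrist"))
o=ctrl.get_obs();print(o)
E
```

```text
pics
top {'vfov': 44.49986190769013, 'cx': 324.20401313479886, 'cy': 198.36628005040382, 'R': array([[ 0.09612503, -0.99536062,  0.00414903],
       [-0.97487575, -0.09498659, -0.20148156],
       [ 0.20094091,  0.01532263, -0.97948352]]), 't': array([  51.53903407,  495.64460257, 1609.83750119])}
side {'vfov': 51.25523786928196, 'cx': 320.2409097199301, 'cy': 193.00754068424106, 'R': array([[-0.98913222, -0.14701657,  0.00189168],
       [-0.10637836,  0.70671705, -0.69945311],
       [ 0.10149432, -0.69205284, -0.71467599]]), 't': array([ 489.43124682,   81.24012684, 1259.29670661])}
{'vfov': 67.74123539630119, 'cx': 320.49135259725364, 'cy': 204.372642186952, 'T_tool_cam': array([[-3.92512743e-04, -9.61864179e-01, -2.73527234e-01,
         7.45315904e+01],
       [ 9.99999790e-01, -5.18819734e-04,  3.89436384e-04,
        -9.11982725e-01],
       [-5.16496234e-04, -2.73527023e-01,  9.61864180e-01,
        -1.62524102e+02],
       [ 0.00000000e+00,  0.00000000e+00,  0.00000000e+00,
         1.00000000e+00]])}
{'t': 0.1, 'qpos': array([-1.15199262e+00,  4.23738562e-01,  1.63059949e+00, -1.82530359e-05,
        1.08860749e+00, -1.90043499e-02]), 'qvel': array([ 5.44445409e-04, -1.45549519e-03, -1.05189165e-03,  5.38414668e-04,
       -6.39821493e-04, -2.89656879e-05]), 'joint_torque': array([ 1.21656241e-03, -5.45615888e+01, -2.74328166e+01,  6.45727641e-02,
        1.87507382e-02, -2.27579346e-05]), 'ee_pos': array([ 264.78573005, -565.58915659,  222.00111311]), 'orientation': array([-3.06532770e+00, -6.81953793e-01,  4.46687225e-04]), 'ft_force': array([ 0.0327327 , -0.70552636, -0.95929903]), 'moment': array([-0.02048063, -0.02033076,  0.02029939]), 'grasp_force': 0.0, 'width': 87.60983212898991}
```

View pics/top0.png

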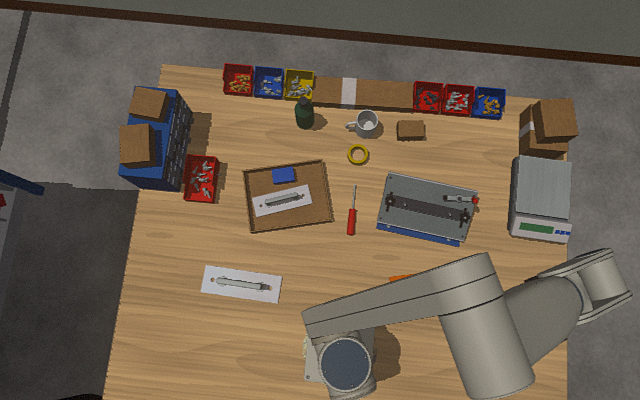

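View pics/side0.png

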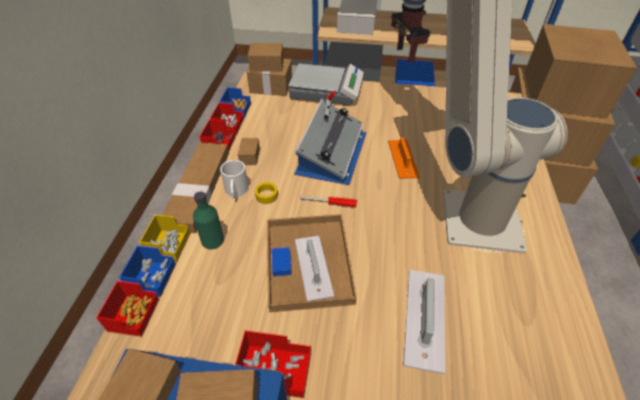

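The grey pull in the tray (top view about 282,200) is the target. The larger one on the bench (240,284) and the orange one (400,278) are look-alikes. The jig is at (428,208). I'll enlarge these next.

```bash
python3 - <<'E'
import cv2,numpy as np
a=cv2.imread("pics/top0.png");b=cv2.imread("pics/side0.png")
t1=cv2.resize(a[155:235,240:340],None,fx=4,fy=4,interpolation=cv2.INTER_CUBIC)
t2=cv2.resize(a[165:245,375:485][:, :100],None,fx=4,fy=4,interpolation=cv2.INTER_CUBIC)
t2=cv2.resize(a[168:248,380:480],None,fx=4,fy=4,interpolation=cv2.INTER_CUBIC)
s1=cv2.resize(b[230:300,263:363],None,fx=4,fy=4,interpolation=cv2.INTER_CUBIC)
s2=cv2.resize(b[92:162,285:385],None,fx=4,fy=4,interpolation=cv2.INTER_CUBIC)
c=np.vstack([np.hstack([t1,t2]),np.hstack([s1,s2])])
cv2.imwrite("pics/crop1.png",c);print(c.shape)
E
```

```text
(600, 800, 3)
```

View pics/crop1.png

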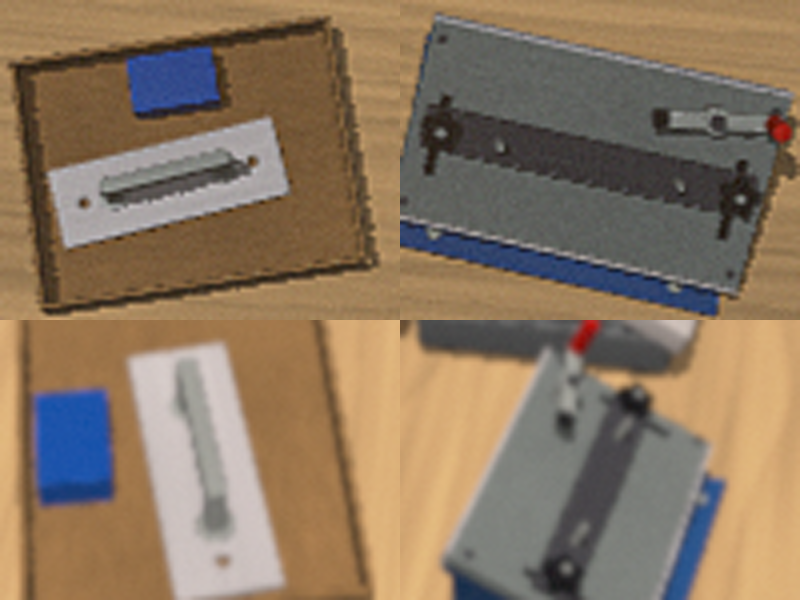

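Crop pixels:
- **Top, plate corners:** (48,172), (270,118), (289,192), (66,247).
- **Top, plate holes:** (84,203), (252,161).
- **Top, board corners:** (435,15), (792,93), (737,295).
- **Top, pins:** (501,145), (681,187).
- **Top, hold-down:** red grip (781,131), pivot (718,123).
- **Side:** the same features are visible.

Next I'll fit poses to these.

```bash
cat > h.py <<'E'
import numpy as np
from scipy.optimize import least_squares
from scipy.spatial.transform import Rotation as Ro
from workcell import ctrl
def cam(n):
    p=ctrl.camera_params(n);return p['R'],p['t'],200/np.tan(np.radians(p['vfov']/2)),p['cx'],p['cy']
def proj(c,X):
    R,t,f,cx,cy=c;Y=np.atleast_2d(X)@R.T+t
    return Y[:,:2]/Y[:,2:]*f+[cx,cy]
def wristcam(pos,rv):
    p=ctrl.camera_params('wrist');T=p['T_tool_cam'];Rt=Ro.from_rotvec(rv).as_matrix()
    Rc=Rt@T[:3,:3];tc=Rt@T[:3,3]+pos
    return Rc.T,-Rc.T@tc,200/np.tan(np.radians(p['vfov']/2)),p['cx'],p['cy']
def pullT(x,y,yaw,z=5): return Ro.from_euler('z',yaw).as_matrix(),np.array([x,y,z])
def boardT(x,y,yaw):
    a=np.radians(25);B=np.array([[np.cos(a),0,-np.sin(a)],[0,1,0],[np.sin(a),0,np.cos(a)]])
    return Ro.from_euler('z',yaw).as_matrix()@B,np.array([x,y,75])
E
cat > m1.py <<'E'
from h import *
ct,cs=cam('top'),cam('side')
def full(L,off,co): return [((u-co[0]+.5)/4-.5+off[0],(v-co[1]+.5)/4-.5+off[1]) for u,v in L]
# pull
P=np.array([(35,100,5),(35,-100,5),(-35,-100,5),(-35,100,5),(0,75,5),(0,-75,5)],float)
px=np.array(full([(48,172),(270,118),(289,192),(66,247),(84,203),(252,161)],(240,155),(0,0)))
Ps=np.array([(35,-100,5),(-35,-100,5),(0,75,5)]);ps=np.array(full([(128,354),(224,343),(223,561)],(263,230),(0,320)))
def r(q):
    R,t=pullT(*q);return np.r_[(proj(ct,P@R.T+t)-px).ravel(),(proj(cs,Ps@R.T+t)-ps).ravel()]
s=least_squares(r,[600,300,0.1]);print("pull",s.x,s.fun.round(1))
Q=lambda b:np.array([(95,150,0),(95,-150,0),(-75,-150,0),(b,75,30),(b,-75,30),(66,-135,59),(b,125,24),(b,-125,24)],float)
px2=np.array(full([(435,15),(792,93),(737,295),(502,144),(680,186),(781,130),(440,132),(740,200)],(380,168),(400,0)))
Q2=lambda b:np.array([(95,-150,0),(-75,-150,0),(95,150,0),(b,-75,30),(b,75,30),(b,125,24),(b,-125,24)],float)
ps2=np.array(full([(545,348),(708,442),(445,565),(630,421),(585,523),(565,568),(633,398)],(285,92),(400,320)))
def r2(q):
    R,t=boardT(*q[:3]);return np.r_[(proj(ct,Q(q[3])@R.T+t)-px2).ravel(),(proj(cs,Q2(q[3])@R.T+t)-ps2).ravel()]
s=least_squares(r2,[600,-150,-0.2,0]);print("board",s.x,s.fun.round(1))
E
python3 m1.py
```

```text
pull [4.76967587e+02 2.45927581e+02 3.44155021e-01] [-0.1 -0.4  0.2 -0.6  0.3 -0.1 -0.2  0.1  0.1 -0.3  0.2 -0.1  0.4  1.
  0.3  0.   0.4 -0.3]
board [ 4.82437074e+02 -2.40837638e+02 -1.20876195e-01  6.15926025e+00] [-0.5 -0.   0.2 -0.3  0.2 -2.4 -0.6  0.2  0.1 -0.5 -0.2  2.  -0.1 -0.4
 -0.1 -1.2  0.6  0.3  0.2 -0.1  0.5 -2.6 -0.4  0.2  0.1  1.   0.4  0.6
  1.3 -0.8]
```

```bash
cat >> h.py <<'E'
def toolR(Rb): # tool x=+y_b, y=+x_b, z=-z_b
    return np.c_[Rb[:,1],Rb[:,0],-Rb[:,2]]
def steps(Rg,pg,n,p0=None,rv0=None):
    o=ctrl.get_obs()
    p0=o['ee_pos'] if p0 is None else p0; R0=Ro.from_rotvec(o['orientation'] if rv0 is None else rv0).as_matrix()
    w=Ro.from_matrix(R0.T@Rg).as_rotvec()/n; p=R0.T@(pg-p0)
    M=sum(Ro.from_rotvec(w*k).as_matrix() for k in range(n)); v=np.linalg.solve(M,p)
    print(n,'lin',v.round(1),'|',np.linalg.norm(v).round(1),'ang',w.round(4),np.degrees(np.linalg.norm(w)).round(2),'t',o['t'])
    return v,w
PULL=[477,246,.344]; BOARD=[482.4,-240.8,-.121]; BX=6.2
E
python3 - <<'E'
from h import *
R,t=boardT(*BOARD)
steps(toolR(R),t+R@[0,0,140],12)
E
```

```text
12 lin [31.  -7.5  1.4] | 32.0 ang [-0.0333  0.0183 -0.083 ] 5.23 t 0.1
```

```bash
python3 -m pendant '{"grip":[1,1,1,1,1,1,1,1,1,1,1,1],"linear":[[31,-7.5,1.4],[31,-7.5,1.4],[31,-7.5,1.4],[31,-7.5,1.4],[31,-7.5,1.4],[31,-7.5,1.4],[31,-7.5,1.4],[31,-7.5,1.4],[31,-7.5,1.4],[31,-7.5,1.4],[31,-7.5,1.4],[31,-7.5,1.4]],"angular":[[-0.0333,0.0183,-0.083],[-0.0333,0.0183,-0.083],[-0.0333,0.0183,-0.083],[-0.0333,0.0183,-0.083],[-0.0333,0.0183,-0.083],[-0.0333,0.0183,-0.083],[-0.0333,0.0183,-0.083],[-0.0333,0.0183,-0.083],[-0.0333,0.0183,-0.083],[-0.0333,0.0183,-0.083],[-0.0333,0.0183,-0.083],[-0.0333,0.0183,-0.083]]}'; python3 -m pendant '{"grip":[1,1],"linear":[[0,0,0],[0,0,0]],"angular":[[0,0,0],[0,0,0]]}'
python3 - <<'E'
from h import *
import cv2
o=ctrl.get_obs();im=ctrl.get_image('wrist');cv2.imwrite('pics/w1.png',im[:,:,::-1])
np.savez('w1.npz',p=o['ee_pos'],r=o['orientation']);print(o['ee_pos'],o['orientation'],o['qpos'],o['t'])
R,t=boardT(*BOARD);c=wristcam(o['ee_pos'],o['orientation'])
print(proj(c,np.array([(95,150,0),(95,-150,0),(-75,-150,0),(-75,150,0),(BX,75,30),(BX,-75,30),(66,-135,59),(66,-90,23)])@R.T+t).round(0))
R,t=pullT(*PULL);steps(toolR(R),t+[0,0,140],12)
E
```

```text
t: 1.1
ee_pos: [424.0, -233.2, 202.2]
orientation: [2.079, 1.851, 0.409]
ft_force: [0.6, 0.7, 0.1]
width: 87.6
grasp_force: 0.0
t: 1.27
ee_pos: [423.2, -233.2, 201.7]
orientation: [2.084, 1.849, 0.409]
ft_force: [0.4, -1.1, -0.2]
width: 88.0
grasp_force: 0.0
[ 423.22157699 -233.1602398   201.69244788] [2.08430079 1.84948672 0.40852331] [-0.67006282  0.11689411  2.21059073  0.49081222  0.48613281 -0.94960162] 1.2667
[[426.  35.]
 [401. 318.]
 [258. 318.]
 [239.  35.]
 [329. 121.]
 [327. 273.]
 [389. 343.]
 [384. 283.]]
12 lin [40.   7.   5.9] | 41.0 ang [ 0.0357  0.0086 -0.0381] 3.03 t 1.3167
```

View pics/w1.png

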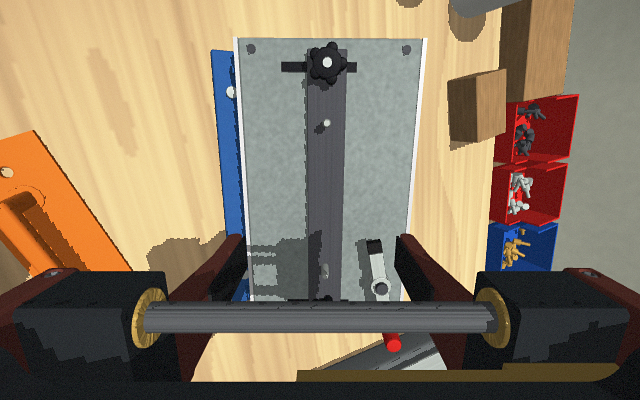

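The wrist view shows board corners at (235,38) and (427,38), the near pin tip at (327,123), the pivot at (380,287) and the grip top at (394,345). All are within about 2 px of prediction. Next I'll hover over the pull and use the same camera there.

```bash
cat >> m1.py <<'E'
d=np.load('w1.npz');cw=wristcam(d['p'],d['r'])
Q3=lambda b:np.array([(95,150,0),(-75,150,0),(b,75,30),(b,-75,30),(b,125,24),(66,-90,23),(66,-135,59)],float)
pw=np.array([(427,38),(235,38),(327,122.5),(325,270),(327,62),(380,287),(394,345)])
def r3(q):
    R,t=boardT(*q[:3]);return np.r_[r2(q)*.7,(proj(cw,Q3(q[3])@R.T+t)-pw).ravel()]
s3=least_squares(r3,s.x,loss='soft_l1');print("joint",s3.x,r3(s3.x)[-14:].round(1))
s4=least_squares(lambda q:r3(q)[-14:],s.x,loss='soft_l1');print("wrist",s4.x,r3(s4.x)[-14:].round(1))
E
python3 m1.py
python3 -m pendant '{"grip":[1,1,1,1,1,1,1,1,1,1,1,1],"linear":[[40,7,5.9],[40,7,5.9],[40,7,5.9],[40,7,5.9],[40,7,5.9],[40,7,5.9],[40,7,5.9],[40,7,5.9],[40,7,5.9],[40,7,5.9],[40,7,5.9],[40,7,5.9]],"angular":[[0.0357,0.0086,-0.0381],[0.0357,0.0086,-0.0381],[0.0357,0.0086,-0.0381],[0.0357,0.0086,-0.0381],[0.0357,0.0086,-0.0381],[0.0357,0.0086,-0.0381],[0.0357,0.0086,-0.0381],[0.0357,0.0086,-0.0381],[0.0357,0.0086,-0.0381],[0.0357,0.0086,-0.0381],[0.0357,0.0086,-0.0381],[0.0357,0.0086,-0.0381]]}'; python3 -m pendant '{"grip":[1,1,1],"linear":[[0,0,0],[0,0,0],[0,0,0]],"angular":[[0,0,0],[0,0,0],[0,0,0]]}'
python3 - <<'E'
from h import *
import cv2
o=ctrl.get_obs();im=ctrl.get_image('wrist');cv2.imwrite('pics/w2.png',im[:,:,::-1])
np.savez('w2.npz',p=o['ee_pos'],r=o['orientation']);print(o['ee_pos'],o['orientation'],o['qpos'],o['t'])
R,t=pullT(*PULL);c=wristcam(o['ee_pos'],o['orientation'])
print(proj(c,np.array([(35,100,5),(35,-100,5),(-35,-100,5),(-35,100,5),(0,75,5),(0,-75,5),(0,56,52)])@R.T+t).round(0))
E
```

```text
pull [4.76967587e+02 2.45927581e+02 3.44155021e-01] [-0.1 -0.4  0.2 -0.6  0.3 -0.1 -0.2  0.1  0.1 -0.3  0.2 -0.1  0.4  1.
  0.3  0.   0.4 -0.3]
board [ 4.82437074e+02 -2.40837638e+02 -1.20876195e-01  6.15926025e+00] [-0.5 -0.   0.2 -0.3  0.2 -2.4 -0.6  0.2  0.1 -0.5 -0.2  2.  -0.1 -0.4
 -0.1 -1.2  0.6  0.3  0.2 -0.1  0.5 -2.6 -0.4  0.2  0.1  1.   0.4  0.6
  1.3 -0.8]
joint [ 4.81860169e+02 -2.42694178e+02 -1.21141138e-01  4.65676929e+00] [-1.  -0.7  4.3 -1.1 -0.2  0.3  0.7  5.2  0.1  0.2  3.5 -2.2 -5.8  0. ]
wrist [ 4.81000491e+02 -2.42722426e+02 -1.21473048e-01  5.25576207e+00] [-1.7 -0.6  3.4 -1.  -0.4  0.5  0.5  5.5 -0.   0.3  2.8 -1.9 -6.5  0.4]
t: 2.32
ee_pos: [478.1, 248.1, 145.0]
orientation: [1.808, 2.569, 0.0]
ft_force: [0.7, 0.3, -0.0]
width: 87.8
grasp_force: 0.0
t: 2.57
ee_pos: [477.1, 245.5, 144.7]
orientation: [1.809, 2.568, -0.0]
ft_force: [-0.7, -0.7, -0.3]
width: 87.8
grasp_force: 0.0
[477.0899415  245.54553194 144.70308588] [ 1.80861983e+00  2.56783470e+00 -4.02343543e-04] [ 4.53589101e-01  4.02704382e-01  1.88207437e+00 -1.03504577e-03
  8.56675747e-01  1.10731576e-01] 2.5667
[[358.  92.]
 [352. 282.]
 [290. 282.]
 [284.  92.]
 [321. 120.]
 [321. 262.]
 [321. 144.]]
```

View pics/w2.png

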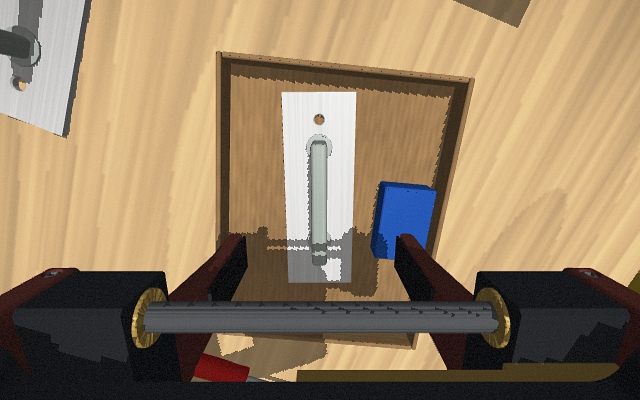

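The pull is seen at corners (282,92), (356,92), (351,282) and (290,283), with a hole at (319,119.5). That is 1.5 px left of prediction, about −1.5 mm along tool y. I'll descend and grip.

```bash
python3 -m pendant '{"grip":[1,1,1,1,1,-1,-1,-1,-1,-1,-1,-1],"linear":[[0,-1.6,20],[0,0,30],[0,0,30],[0,0,23],[0,0,11],[0,0,0],[0,0,0],[0,0,0],[0,0,0],[0,0,0],[0,0,0],[0,0,0]],"angular":[[0,0,0],[0,0,0],[0,0,0],[0,0,0],[0,0,0],[0,0,0],[0,0,0],[0,0,0],[0,0,0],[0,0,0],[0,0,0],[0,0,0]]}'
cat > m2.py <<'E'
from h import *
d=np.load('w1.npz');cw=wristcam(d['p'],d['r'])
Q=lambda b:np.array([(95,150,0),(b,75,30),(b,-75,30),(b,125,24),(66,-90,23)],float)
pw=np.array([(426,38),(327,122.5),(325,277),(327,62),(380,287)])
def r(q):
    R,t=boardT(q[0],q[1],q[3]);return np.r_[(proj(cw,Q(q[2])@R.T+t)-pw).ravel(),(q[3]+.121)*200]
s=least_squares(r,[481,-242,5,-.121],loss='soft_l1');print(s.x,s.fun if 0 else r(s.x).round(1))
R,t=boardT(s.x[0],s.x[1],s.x[3]);print('pinbar',(t+R@[s.x[2],0,8]).round(1))
for q in([482.4,-240.8,-.121,6.2],[481,-242.7,-.1215,5.26]):
    R,t=boardT(*q[:3]);print((t+R@[q[3],0,8]).round(1))
E
python3 m2.py
```

```text
t: 3.62
ee_pos: [475.3, 245.8, 31.6]
orientation: [1.807, 2.569, 0.002]
ft_force: [-0.9, 0.1, -0.2]
width: 44.4
grasp_force: 0.0
[ 4.78814343e+02 -2.42325940e+02  6.96899060e+00 -1.27478218e-01] [-1.8 -0.  -0.2  0.7 -0.2 -0.7  0.4  0.3  0.7 -0.8 -1.3]
pinbar [ 481.7 -242.7   85.2]
[ 484.6 -241.1   84.9]
[ 482.4 -242.9   84.5]
```

```bash
python3 -m pendant '{"grip":[-1,-1,-1,-1,-1,-1,-1,-1,-1],"linear":[[0,0,0],[0,0,0],[0,0,0],[0,0,0],[0,0,0],[0,0,0],[0,0,0],[0,0,0],[0,0,0]],"angular":[[0,0,0],[0,0,0],[0,0,0],[0,0,0],[0,0,0],[0,0,0],[0,0,0],[0,0,0],[0,0,0]]}'
```

```text
t: 4.37
ee_pos: [475.0, 245.6, 30.9]
orientation: [1.808, 2.569, 0.001]
ft_force: [1.1, 1.4, -1.4]
width: 13.5
grasp_force: 30.0
```

```bash
python3 -m pendant '{"grip":[-1,-1,-1,-1,-1,-1,-1,-1],"linear":[[0,0,-8],[0,0,-18],[0,0,-25],[0,0,-30],[0,0,-30],[0,0,-25],[0,0,-14],[0,0,0]],"angular":[[0,0,0],[0,0,0],[0,0,0],[0,0,0],[0,0,0],[0,0,0],[0,0,0],[0,0,0]]}'
python3 - <<'E'
from h import *
R,t=boardT(482,-242.3,-.122)
print(ctrl.get_obs()['ft_force'])
steps(toolR(R),t+R@[5.5,0,80+26],18)
E
```

```text
t: 5.03
ee_pos: [476.3, 246.2, 184.4]
orientation: [1.806, 2.567, 0.008]
ft_force: [0.7, -0.5, -3.9]
width: 14.3
grasp_force: 30.0
[ 0.70087491 -0.48635262 -3.89008251]
18 lin [-26.6  -5.4  -0.1] | 27.2 ang [-0.0235 -0.0058  0.0255] 2.01 t 5.0333
```

```bash
python3 -m pendant '{"grip":[-1,-1,-1,-1,-1,-1,-1,-1,-1,-1],"linear":[[-13.3,-2.7,0],[-13.3,-2.7,0],[-26.6,-5.4,0],[-26.6,-5.4,-0.1],[-26.6,-5.4,-0.1],[-26.6,-5.4,-0.1],[-26.6,-5.4,-0.1],[-26.6,-5.4,-0.1],[-26.6,-5.4,-0.1],[-26.6,-5.4,-0.1]],"angular":[[-0.0117,-0.0029,0.0128],[-0.0118,-0.0029,0.0127],[-0.0235,-0.0058,0.0255],[-0.0235,-0.0058,0.0255],[-0.0235,-0.0058,0.0255],[-0.0235,-0.0058,0.0255],[-0.0235,-0.0058,0.0255],[-0.0235,-0.0058,0.0255],[-0.0235,-0.0058,0.0255],[-0.0235,-0.0058,0.0255]]}'
python3 -m pendant '{"grip":[-1,-1,-1,-1,-1,-1,-1,-1,-1,-1,-1,-1],"linear":[[-26.6,-5.4,-0.1],[-26.6,-5.4,-0.1],[-26.6,-5.4,-0.1],[-26.6,-5.4,-0.1],[-26.6,-5.4,-0.1],[-26.6,-5.4,-0.1],[-26.6,-5.4,-0.1],[-26.6,-5.4,-0.1],[-13.3,-2.7,0],[-13.3,-2.7,0],[0,0,0],[0,0,0]],"angular":[[-0.0235,-0.0058,0.0255],[-0.0235,-0.0058,0.0255],[-0.0235,-0.0058,0.0255],[-0.0235,-0.0058,0.0255],[-0.0235,-0.0058,0.0255],[-0.0235,-0.0058,0.0255],[-0.0235,-0.0058,0.0255],[-0.0235,-0.0058,0.0255],[-0.0118,-0.0029,0.0128],[-0.0117,-0.0029,0.0127],[0,0,0],[0,0,0]]}'
python3 - <<'E'
from h import *
import cv2
o=ctrl.get_obs();im=ctrl.get_image('wrist');cv2.imwrite('pics/w3full.png',im[:,:,::-1])
cv2.imwrite('pics/w3.png',cv2.resize(im[0:300,210:460,::-1],None,fx=2,fy=2,interpolation=cv2.INTER_CUBIC))
np.savez('w3.npz',p=o['ee_pos'],r=o['orientation']);print(o['ee_pos'],o['orientation'],o['qpos'],o['t'])
R,t=boardT(482,-242.3,-.122);c=wristcam(o['ee_pos'],o['orientation'])
print(proj(c,np.array([(95,150,0),(-75,150,0),(5.5,75,30),(5.5,125,24)])@R.T+t).round(1))
# held plate nominal in tool: tool x=plate y, tool y=plate x, z: TCP 26 above underside
Rt=Ro.from_rotvec(o['orientation']).as_matrix()
print(proj(c,np.array([(75,0,21),(100,-35,21),(100,35,21),(56,0,-26)])@Rt.T+o['ee_pos']).round(1))
steps(toolR(R),t+R@[5.5,0,80+26],1)
E
```

```text
t: 5.87
ee_pos: [482.7, -0.3, 179.2]
orientation: [1.98, 2.215, 0.21]
ft_force: [0.2, 0.7, -4.3]
width: 13.6
grasp_force: 30.0
t: 6.87
ee_pos: [437.9, -237.6, 170.1]
orientation: [2.093, 1.847, 0.399]
ft_force: [-0.1, -0.6, -3.9]
width: 13.7
grasp_force: 30.0
[ 437.85340883 -237.56256427  170.09198819] [2.09331727 1.84679652 0.399342  ] [-0.64980397  0.20336603  2.20493252  0.54407025  0.40985091 -0.99159662] 6.8667
[[442.   19.8]
 [227.4  20.9]
 [328.9 118.8]
 [329.1  48.4]]
[[321.2 120.2]
 [259.9  74.7]
 [382.6  74.7]
 [321.4 163.4]]
1 lin [ 0.2  4.9 -1. ] | 5.0 ang [-0.0073  0.0031 -0.0009] 0.46 t 6.9167
```

View pics/w3.png

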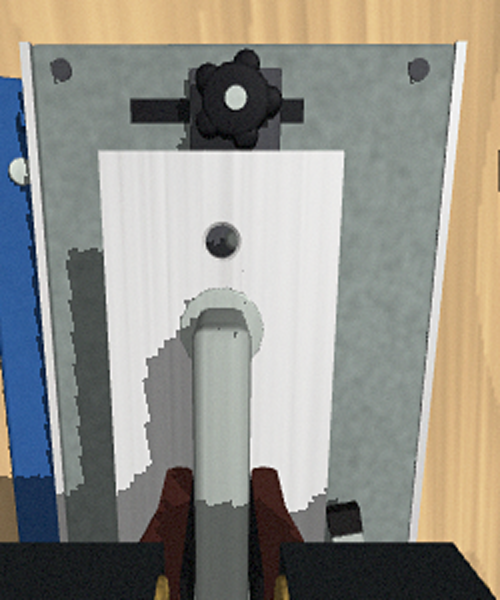

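The held plate is exactly nominal in the tool, with corners at full-image (259,75.5) and (382,75.5) and the hole at (321,120). The star grip at (327.5,48.5) puts the pin line about 1.3 mm lower down the slope than fitted. The camera looks straight down through the +y hole, so I'll align, go close and look through it.

```bash
python3 -m pendant '{"grip":[-1,-1,-1,-1,-1,-1,-1,-1],"linear":[[0.2,3.6,3],[0,0,8],[0,0,10],[0,0,10],[0,0,7],[0,0,3],[0,0,0],[0,0,0]],"angular":[[-0.0073,0.0031,-0.0009],[0,0,0],[0,0,0],[0,0,0],[0,0,0],[0,0,0],[0,0,0],[0,0,0]]}'
python3 - <<'E'
from h import *
import cv2
o=ctrl.get_obs();im=ctrl.get_image('wrist');cv2.imwrite('pics/w4full.png',im[:,:,::-1])
a=cv2.resize(im[30:150,240:400,::-1],None,fx=4,fy=4,interpolation=cv2.INTER_CUBIC)
cv2.imwrite('pics/w4.png',a)
R,t=boardT(482,-242.3,-.122);c=wristcam(o['ee_pos'],o['orientation'])
print(proj(c,np.array([(4.2,75,30),(4.2,75,26),(4.2,125,24)])@R.T+t).round(1))
Rt=Ro.from_rotvec(o['orientation']).as_matrix()
print(proj(c,np.array([(75,0,21),(75,0,26)])@Rt.T+o['ee_pos']).round(1))
steps(toolR(R),t+R@[4.2,0,38+26],1);print(o['ft_force'])
E
```

```text
t: 7.58
ee_pos: [460.8, -239.4, 135.9]
orientation: [2.083, 1.847, 0.411]
ft_force: [-0.4, 0.0, -4.3]
width: 13.7
grasp_force: 30.0
[[318.  120.6]
 [318.  120.6]
 [318.   35.4]]
[[321.2 120.2]
 [321.2 120.2]]
1 lin [-0.1 -2.2  0.5] | 2.3 ang [0.003  0.0003 0.0022] 0.21 t 7.6333
[-0.42824062  0.03132262 -4.3380886 ]
```

View pics/w4.png

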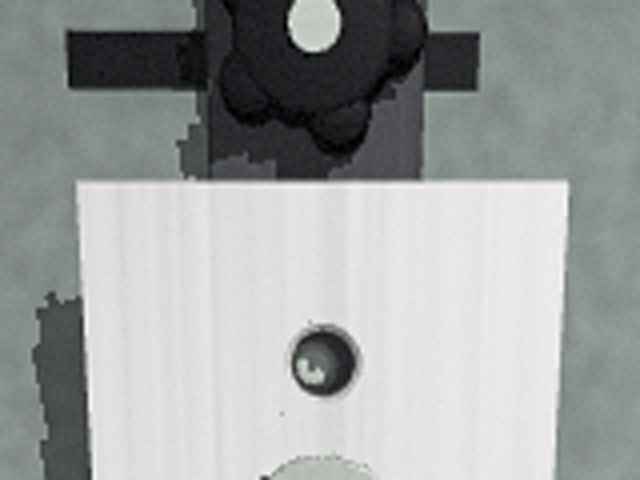

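The star dot is at full-image (318.4,35.6), which matches prediction. The pin tip is visible in the hole, about 3 px left of the hole centre (321,120). I'll shift −2.1 mm along tool y and check the hole pixels numerically.

```bash
python3 -m pendant '{"grip":[-1,-1,-1,-1],"linear":[[-0.2,-2.1,0],[0,0,0],[0,0,0],[0,0,0]],"angular":[[0.003,0.0003,0.0022],[0,0,0],[0,0,0],[0,0,0]]}'
python3 - <<'E'
from h import *
import cv2
o=ctrl.get_obs();im=ctrl.get_image('wrist');cv2.imwrite('pics/w5full.png',im[:,:,::-1])
g=im[108:133,309:334].mean(2).astype(int)
print('cols 309..');[print(108+i,*['%3d'%v for v in r]) for i,r in enumerate(g)]
R,t=boardT(482,-242.3,-.122);steps(toolR(R),t+R@[4.2,0,38+26],1)
E
```

```text
t: 7.97
ee_pos: [458.7, -239.9, 135.5]
orientation: [2.087, 1.845, 0.409]
ft_force: [0.1, 0.5, -3.5]
width: 14.1
grasp_force: 30.0
cols 309..
108 222 219 222 225 225 223 223 227 224 224 221 221 216 215 215 213 216 221 228 226 225 221 222 226 226
109 223 218 222 225 224 222 221 224 221 225 223 222 217 218 216 219 215 221 226 226 224 220 222 226 224
110 221 177 179 187 184 182 181 183 181 226 220 212 214 210 215 215 217 222 226 225 225 223 223 225 223
111 224 222 225 227 229 227 225 227 188 168 144 132 129 126 147 193 213 223 227 228 225 223 223 223 227
112 222 220 223 226 225 226 194 156 154 147 148  86 117 128 125 128 145 198 228 227 227 221 221 224 223
113 221 219 222 225 225 199 161 160  90  50  40  33  36  46  66 110 124 124 204 229 225 222 221 227 224
114 222 219 221 224 189 170 115  54  39  47  65  63  69  54  50  38  60 128 129 203 228 221 223 226 223
115 221 220 225 203 183 141  32  38  64  82  83  80  85  80  80  69  34  81 130 159 228 221 220 225 225
116 222 220 223 187 188  65  37  56  77  79  93  97  98  93  83  75  57  38  96 137 180 226 223 225 225
117 223 221 215 191 14
[... 1014 characters left out ...]
222
127 223 220 218 223 222 225 165  92  56  41  37  37  33  38  49  60 124 183 182 220 223 219 222 223 224
128 223 220 220 224 225 222 223 210 147  96  81  70  60  72 116 152 186 183 211 226 224 218 223 224 222
129 223 219 220 222 221 224 222 222 224 226 200 173 167 178 197 193 186 217 227 224 221 219 222 224 223
130 224 221 220 224 222 222 222 219 218 216 213 207 203 195 206 203 217 219 226 224 223 218 222 224 224
131 223 218 218 222 222 222 222 220 222 222 218 214 216 214 217 214 214 220 224 221 223 217 224 223 223
132 222 215 219 222 224 220 220 220 223 224 217 216 216 212 213 215 216 220 225 222 221 219 223 224 222
1 lin [ 0.4 -0.2  0.7] | 0.8 ang [ 0.0004  0.0005 -0.0005] 0.05 t 8.0167
```

The pin tip is centred in the hole: tip centre (320.5,120), hole centre (321,120). I'll go down gently and watch the force.

```bash
python3 -m pendant '{"grip":[-1,-1,-1,-1,-1,-1],"linear":[[0.2,0.1,3],[0,0,3],[0,0,3],[0,0,2],[0,0,2],[0,0,0]],"angular":[[0,0,0],[0,0,0],[0,0,0],[0,0,0],[0,0,0],[0,0,0]]}'
python3 - <<'E'
from h import *
o=ctrl.get_obs();R,t=boardT(482,-242.3,-.122);print(R.T@o['ft_force'],R.T@o['moment']);steps(toolR(R),t+R@[4.2,0,34],1)
E
python3 -m pendant '{"grip":[-1,-1,-1,-1],"linear":[[0,0,2],[0,0,2],[0,0,0],[0,0,0]],"angular":[[0,0,0],[0,0,0],[0,0,0],[0,0,0]]}'
python3 - <<'E'
from h import *
o=ctrl.get_obs();R,t=boardT(482,-242.3,-.122);print(R.T@o['ft_force'],R.T@o['moment']);steps(toolR(R),t+R@[4.2,0,34],1)
E
```

```text
t: 8.52
ee_pos: [464.3, -240.1, 122.9]
orientation: [2.087, 1.846, 0.409]
ft_force: [0.7, 0.5, -3.6]
width: 14.1
grasp_force: 30.0
[-0.96509652  0.54719031 -3.53363011] [-0.05278408  0.44765041  0.07231504]
1 lin [-0.   0.1 17. ] | 17.0 ang [-0.0007 -0.0002 -0.0005] 0.05 t 8.5167
t: 8.85
ee_pos: [466.0, -240.4, 119.7]
orientation: [2.087, 1.846, 0.409]
ft_force: [-0.5, -0.7, -4.4]
width: 13.5
grasp_force: 30.0
[-2.23067747 -0.73341122 -3.83252224] [-0.04814022  0.41823756  0.00763307]
1 lin [ 0.1 -0.1 13.4] | 13.4 ang [-0.0002  0.0001 -0.0004] 0.03 t 8.85
```

The underside is now about 21 mm above the face with no resistance, so both pins are in the holes. Continuing.

```bash
python3 -m pendant '{"grip":[-1,-1,-1,-1,-1],"linear":[[0,0,2.5],[0,0,2.5],[0,0,2.5],[0,0,2],[0,0,0]],"angular":[[0,0,0],[0,0,0],[0,0,0],[0,0,0],[0,0,0]]}'
python3 - <<'E'
from h import *
o=ctrl.get_obs();R,t=boardT(482,-242.3,-.122);print(R.T@o['ft_force'],R.T@o['moment']);steps(toolR(R),t+R@[4.2,0,34],1)
E
python3 -m pendant '{"grip":[-1,-1,-1,-1],"linear":[[0,0,1.5],[0,0,1.5],[0,0,0.5],[0,0,0]],"angular":[[0,0,0],[0,0,0],[0,0,0],[0,0,0]]}'
python3 - <<'E'
from h import *
o=ctrl.get_obs();R,t=boardT(482,-242.3,-.122);print(R.T@o['ft_force'],R.T@o['moment']);steps(toolR(R),t+R@[4.2,0,34],1)
E
```

```text
t: 9.27
ee_pos: [470.0, -240.8, 110.8]
orientation: [2.087, 1.846, 0.409]
ft_force: [0.3, -0.9, -3.6]
width: 13.8
grasp_force: 30.0
[-1.13260456 -0.84603078 -3.3914665 ] [-0.01931364  0.4367996   0.01179614]
1 lin [0.  0.  3.5] | 3.5 ang [-0.0005 -0.0001 -0.0006] 0.04 t 9.2667
t: 9.6
ee_pos: [471.1, -241.0, 108.7]
orientation: [2.086, 1.845, 0.41]
ft_force: [-8.7, 1.0, 9.7]
width: 13.7
grasp_force: 30.0
[-3.85237876 -0.08078349 12.50116565] [0.02974516 0.73914249 0.03191444]
1 lin [ 0.1 -0.1  1.2] | 1.2 ang [ 0.0007  0.0004 -0.0003] 0.05 t 9.6
```

```bash
python3 -m pendant '{"grip":[-1,-1,-1,-1],"linear":[[0,0,0.6],[0,0,0.6],[0,0,0],[0,0,0]],"angular":[[0,0,0],[0,0,0],[0,0,0],[0,0,0]]}'
python3 - <<'E'
from h import *
import cv2
o=ctrl.get_obs();R,t=boardT(482,-242.3,-.122);print(R.T@o['ft_force'],R.T@o['moment']);steps(toolR(R),t+R@[4.2,0,34],1)
im=ctrl.get_image('wrist');cv2.imwrite('pics/w6full.png',im[:,:,::-1])
a=cv2.resize(im[20:220,210:430,::-1],None,fx=2.4,fy=2.4,interpolation=cv2.INTER_CUBIC)
s=ctrl.get_image('side');b=cv2.resize(s[80:190,280:380,::-1],(436,480),interpolation=cv2.INTER_CUBIC)
b=b[:,:272+0] if 0 else cv2.resize(b,(272,480)) if 0 else b[:480,:270]
cv2.imwrite('pics/w6.png',np.hstack([a,b]))
E
```

```text
t: 9.93
ee_pos: [471.2, -241.1, 108.5]
orientation: [2.086, 1.845, 0.41]
ft_force: [-19.3, 3.6, 27.9]
width: 13.8
grasp_force: 30.0
[-5.91152217  1.20259475 33.58621179] [0.11702613 1.21429612 0.04357005]
1 lin [ 0.1 -0.1  0.9] | 0.9 ang [ 0.0016  0.0007 -0.0003] 0.1 t 9.9333
```

View pics/w6.png

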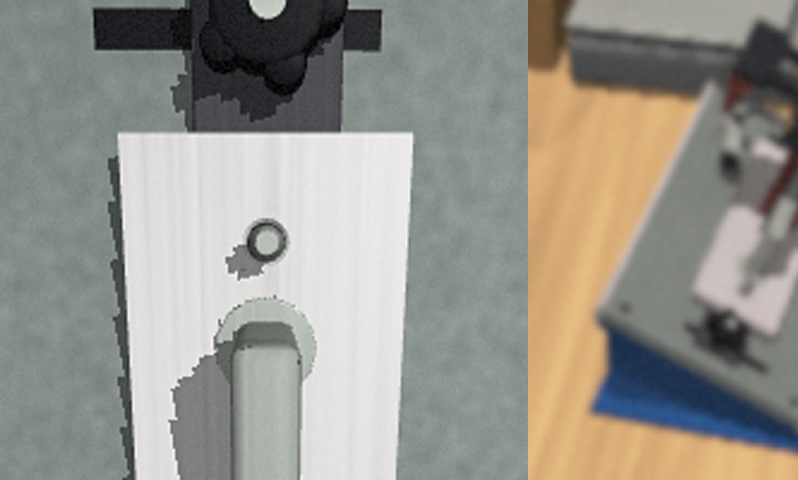

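The plate sits on the bar with the pin tip through the hole at crop (266,240). 37 N gave only 0.3 mm of travel and no tilt, so it is home. I'll ease the pressure, release and retreat.

```bash
python3 -m pendant '{"grip":[-1,-1,0.1,0.1,0.1,0.1,0.1,0.1,0.1,0.1,0.1,0.1],"linear":[[0,0,-1],[0,0,-0.4],[0,0,0],[0,0,0],[0,0,0],[0,0,0],[0,0,0],[0,0,0],[0,0,-10],[0,0,-25],[0,0,-30],[0,0,-25]],"angular":[[0,0,0],[0,0,0],[0,0,0],[0,0,0],[0,0,0],[0,0,0],[0,0,0],[0,0,0],[0,0,0],[0,0,0],[0,0,0],[0,0,0]]}'
python3 - <<'E'
from h import *
import cv2
o=ctrl.get_obs();print(o['qpos'],o['width'],o['ft_force'])
R,t=boardT(482,-242.3,-.122)
im=ctrl.get_image('top');a=cv2.resize(im[168:248,380:480,::-1],None,fx=6,fy=6,interpolation=cv2.INTER_CUBIC)
cv2.imwrite('pics/t7.png',a)
for th in(.0,.2):steps(toolR(R),t+R@[66+45*np.sin(th),-90-45*np.cos(th),110],8)
E
```

```text
t: 11.03
ee_pos: [432.7, -236.2, 190.4]
orientation: [2.088, 1.847, 0.408]
ft_force: [0.6, 0.3, 0.6]
width: 48.1
grasp_force: 0.0
[-0.66001431  0.15403282  2.20179054  0.50976753  0.45784351 -0.96039148] 48.08983829929011 [0.59582718 0.2839494  0.55302521]
8 lin [-16.8   7.5   2.4] | 18.6 ang [0.0004 0.0003 0.    ] 0.03 t 11.0833
8 lin [-16.7   8.6   2.4] | 18.9 ang [0.0004 0.0003 0.    ] 0.03 t 11.0833
```

```bash
python3 - <<'E'
from h import *
d=np.load('w1.npz');cw=wristcam(d['p'],d['r']);ct=cam('top')
R,t=boardT(482,-242.3,-.122)
print('pivot',proj(cw,R@[66,-90,23]+t))
for th in(0,.1,.2,.3):
    X=R@[66+45*np.sin(th),-90-45*np.cos(th),59]+t
    print(th,proj(cw,X).round(1),proj(ct,X).round(1))
    X=R@[66-50*np.sin(th),-90+50*np.cos(th),23]+t
    print('tip',proj(cw,X).round(1),proj(ct,X).round(1))
print(380+(781-400+.5)/4-.5,168+130.5/4-.5, 'tip',380+(657-400)/4-.4,168+122/4-.4)
E
```

```text
pivot [[383.55416378 284.45132217]]
0 [[388.2 344.7]] [[475.2 202.4]]
tip [[386.5 240.5]] [[443.9 193.6]]
0.1 [[392.8 344.5]] [[475.5 201. ]]
tip [[381.6 240.7]] [[443.6 195.1]]
0.2 [[397.4 344. ]] [[475.6 199.6]]
tip [[376.7 241.4]] [[443.5 196.6]]
0.3 [[401.9 343. ]] [[475.7 198.2]]
tip [[371.8 242.5]] [[443.5 198.1]]
474.875 200.125 tip 443.85 198.1
```

```bash
python3 -m pendant '{"grip":[0.1,0.1,0.1,0.1,0.1,0.1,0.1,0.1,0.1,0.1],"linear":[[-16.7,8.4,2.4],[-16.7,8.4,2.4],[-16.7,8.4,2.4],[-16.7,8.4,2.4],[-16.7,8.4,2.4],[-16.7,8.4,2.4],[-16.7,8.4,2.4],[-16.7,8.4,2.4],[0,0,0],[0,0,0]],"angular":[[0,0,0],[0,0,0],[0,0,0],[0,0,0],[0,0,0],[0,0,0],[0,0,0],[0,0,0],[0,0,0],[0,0,0]]}'
python3 - <<'E'
from h import *
import cv2
o=ctrl.get_obs();print(o['qpos'])
R,t=boardT(482,-242.3,-.122);print(R.T@(o['ee_pos']-t))
c=wristcam(o['ee_pos'],o['orientation']);print('grip pred',proj(c,R@[73.6,-134.3,59]+t),'pivot',proj(c,R@[66,-90,23]+t))
im=ctrl.get_image('wrist');tt=ctrl.get_image('top')
a=cv2.resize(im[:,160:480,::-1],None,fx=1.2,fy=1.2);b=cv2.resize(tt[168:248,400:480,::-1],(400,480))
cv2.imwrite('pics/w8.png',np.hstack([a,b]))
steps(toolR(R),t+R@[73.6,-134.3,32],4)
E
```

```text
t: 11.92
ee_pos: [485.8, -377.7, 200.2]
orientation: [2.088, 1.845, 0.409]
ft_force: [0.2, 1.3, -0.8]
width: 48.4
grasp_force: 0.0
[-0.81697534  0.32407763  1.92721544  0.49547671  0.60520797 -1.06425599]
[  71.23802846 -133.93859146  104.90441034]
grip pred [[324.26101887 225.55296589]] pivot [[314.59654862 159.5233875 ]]
4 lin [-0.4  0.8 18.3] | 18.3 ang [-0.0003 -0.0003 -0.0002] 0.03 t 12.0167
```

View pics/w8.png

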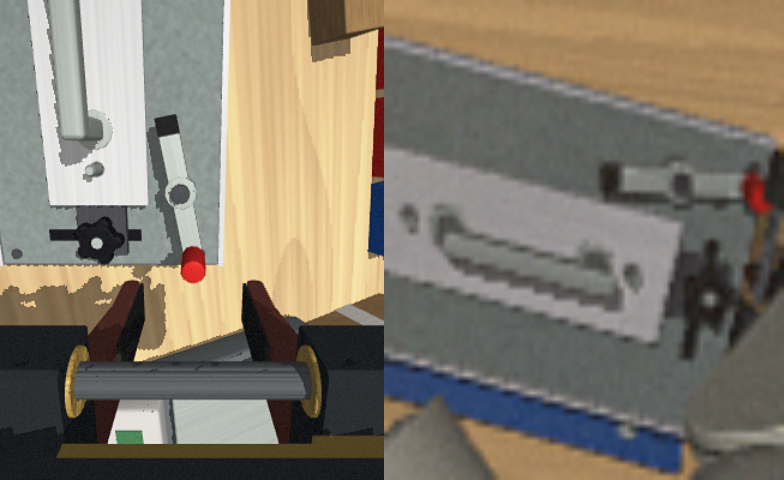

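The plate is seated with the pin through its near hole, and the grip-top face is at full-image (321,225), directly under the tool. I'll descend and hold the grip.

```bash
python3 -m pendant '{"grip":[0.1,0.1,0.1,0.1,0.1,-1,-1,-1,-1,-1,-1,-1],"linear":[[0,0,12],[0,0,20],[0,0,20],[0,0,14],[0,0,7],[0,0,0],[0,0,0],[0,0,0],[0,0,0],[0,0,0],[0,0,0],[0,0,0]],"angular":[[0,0,0],[0,0,0],[0,0,0],[0,0,0],[0,0,0],[0,0,0],[0,0,0],[0,0,0],[0,0,0],[0,0,0],[0,0,0],[0,0,0]]}'
python3 - <<'E'
from h import *
o=ctrl.get_obs();R,t=boardT(482,-242.3,-.122);q=R.T@(o['ee_pos']-t);print(q,np.arctan2(q[0]-66,-q[1]-90),o['qpos'],R.T@o['ft_force'])
th0=np.arctan2(q[0]-66,-q[1]-90)
n=14;th=np.linspace(th0,1.6,n+1);P=np.c_[66+45*np.sin(th),-90-45*np.cos(th)]
for k,d in enumerate(np.diff(P,axis=0)):print('%.2f'%th[k+1],'tool',d[1].round(1),d[0].round(1))
E
```

```text
t: 13.02
ee_pos: [516.5, -381.5, 135.4]
orientation: [2.086, 1.845, 0.409]
ft_force: [-2.8, 0.8, 4.1]
width: 15.5
grasp_force: 30.0
[  71.90177494 -134.00182507   33.14143103] 0.13332996312278284 [-0.77977931  0.45792273  1.91182406  0.58317602  0.48799888 -1.13784131] [-0.86719508  0.42578144  4.89831617]
0.24 tool 0.9 4.6
0.34 tool 1.3 4.5
0.45 tool 1.8 4.3
0.55 tool 2.3 4.1
0.66 tool 2.7 3.9
0.76 tool 3.1 3.6
0.87 tool 3.4 3.2
0.97 tool 3.7 2.9
1.08 tool 4.0 2.5
1.18 tool 4.3 2.0
1.29 tool 4.4 1.6
1.39 tool 4.6 1.1
1.50 tool 4.7 0.6
1.60 tool 4.7 0.1
```

```bash
python3 -m pendant '{"grip":[-1,-1,-1,-1,-1,-1,-1,-1],"linear":[[0.9,4.6,0],[1.3,4.5,0],[1.8,4.3,0],[2.3,4.1,0],[2.7,3.9,0],[3.1,3.6,0],[3.4,3.2,0],[0,0,0]],"angular":[[0,0,0],[0,0,0],[0,0,0],[0,0,0],[0,0,0],[0,0,0],[0,0,0],[0,0,0]]}'
python3 - <<'E'
from h import *
o=ctrl.get_obs();R,t=boardT(482,-242.3,-.122);q=R.T@(o['ee_pos']-t);print(q,np.arctan2(q[0]-66,-q[1]-90),np.hypot(q[0]-66,q[1]+90),R.T@o['ft_force'],o['qpos'])
E
```

```text
t: 13.68
ee_pos: [542.9, -369.1, 146.9]
orientation: [2.086, 1.847, 0.408]
ft_force: [-8.6, -0.4, 8.0]
width: 15.7
grasp_force: 30.0
[  99.11992339 -118.40485393   33.11814333] 0.8618855750322515 43.6321561696745 [-4.32676319 -1.44907771 10.79634093] [-0.72874496  0.45283768  1.88084495  0.52351491  0.50057569 -1.0308974 ]
```

```bash
python3 -m pendant '{"grip":[-1,-1,-1,-1,-1,-1,-1,-1,-1],"linear":[[3.7,2.9,0],[4,2.5,0],[4.3,2,0],[4.4,1.6,0],[4.6,1.1,0],[4.7,0.6,0],[4.2,0.1,0],[0,0,0],[0,0,0]],"angular":[[0,0,0],[0,0,0],[0,0,0],[0,0,0],[0,0,0],[0,0,0],[0,0,0],[0,0,0],[0,0,0]]}'
cat > c.py <<'E'
from h import *
o=ctrl.get_obs();R,t=boardT(482,-242.3,-.122);q=R.T@(o['ee_pos']-t);print(q,np.arctan2(q[0]-66,-q[1]-90),np.hypot(q[0]-66,q[1]+90),R.T@o['ft_force'],o['qpos'])
E
python3 c.py
python3 -m pendant '{"grip":[-1,-1,-1],"linear":[[2,0,0],[0,0,0],[0,0,0]],"angular":[[0,0,0],[0,0,0],[0,0,0]]}'; python3 c.py
```

```text
t: 14.43
ee_pos: [554.3, -343.1, 150.6]
orientation: [2.087, 1.844, 0.403]
ft_force: [-19.7, -14.6, 2.5]
width: 15.7
grasp_force: 30.0
[108.06199802 -91.27840022  33.00853948] 1.5404124445373797 42.08142089848784 [-15.06679402 -16.92417031   9.81712399] [-0.67620638  0.43725125  1.8963542   0.49115699  0.47935646 -0.95385443]
t: 14.68
ee_pos: [554.3, -343.0, 150.6]
orientation: [2.086, 1.842, 0.4]
ft_force: [-21.9, -20.9, 0.6]
width: 15.6
grasp_force: 30.0
[108.1325622  -91.14714187  33.02793312] 1.543576084997595 42.14817590280027 [-17.17355308 -23.36564471   8.69667563] [-0.67477064  0.43653644  1.89789995  0.48910885  0.47525498 -0.95051039]
```

```bash
python3 -m pendant '{"grip":[-1,-1,-1],"linear":[[0,-2.5,0],[0,0,0],[0,0,0]],"angular":[[0,0,0],[0,0,0],[0,0,0]]}'; python3 c.py
python3 - <<'E'
from h import *
import cv2
a=ctrl.get_image('side');b=ctrl.get_image('top')
cv2.imwrite('pics/f.png',np.hstack([cv2.resize(a[80:180,290:380,::-1],(400,444),interpolation=cv2.INTER_CUBIC),cv2.resize(b[168:248,400:480,::-1],(400,444),interpolation=cv2.INTER_CUBIC)]))
E
```

```text
t: 14.93
ee_pos: [554.1, -343.1, 150.7]
orientation: [2.084, 1.839, 0.402]
ft_force: [-11.1, -19.8, -0.5]
width: 15.4
grasp_force: 30.0
[107.98581818 -91.26105205  33.16547737] 1.5407701631423165 42.00475187954141 [ -8.00142594 -20.98155708   3.20822633] [-0.67569255  0.43589355  1.9003201   0.49626508  0.47148919 -0.95778648]
```

It is on the stop: 21 N gives no more travel. I'll ease off, let go, retreat and look.

```bash
python3 -m pendant '{"grip":[-1,0.1,0.1,0.1,0.1,0.1,0.1,0.1,0.1,0.1,0.1,0.1],"linear":[[-1.8,0,0],[0,0,0],[0,0,0],[0,0,0],[0,0,0],[0,0,0],[0,0,0],[0,0,-10],[0,0,-25],[0,0,-30],[0,0,-30],[0,0,-20]],"angular":[[0,0,0],[0,0,0],[0,0,0],[0,0,0],[0,0,0],[0,0,0],[0,0,0],[0,0,0],[0,0,0],[0,0,0],[0,0,0],[0,0,0]]}'
python3 -m pendant '{"grip":[0.1,0.1,0.1,0.1,0.1,0.1],"linear":[[-10,0,-10],[-20,0,-10],[-20,0,-10],[-10,0,0],[0,0,0],[0,0,0]],"angular":[[0,0,0],[0,0,0],[0,0,0],[0,0,0],[0,0,0],[0,0,0]]}'
python3 - <<'E'
from h import *
import cv2
a=ctrl.get_image('wrist');b=ctrl.get_image('side')
cv2.imwrite('pics/f2.png',np.hstack([cv2.resize(a[0:260,150:410,::-1],(480,480),interpolation=cv2.INTER_CUBIC),cv2.resize(b[85:185,295:361,::-1],(317,480),interpolation=cv2.INTER_CUBIC)]))
o=ctrl.get_obs();R,t=boardT(482,-242.3,-.122);c=wristcam(o['ee_pos'],o['orientation'])
for th in(1.4,1.5,1.57):
    s=lambda v:((v-[150,0])*480/260).round(0)
    print(th,s(proj(c,R@[66-50*np.sin(th),-90+50*np.cos(th),23]+t)),s(proj(c,R@[66,-90,23]+t)),s(proj(c,R@[66+45*np.sin(th),-90-45*np.cos(th),59]+t)))
E
```

```text
t: 16.03
ee_pos: [506.0, -334.2, 257.2]
orientation: [2.085, 1.845, 0.409]
ft_force: [-0.0, -0.1, 0.2]
width: 48.4
grasp_force: 0.0
t: 16.53
ee_pos: [486.3, -391.8, 280.9]
orientation: [2.089, 1.845, 0.409]
ft_force: [0.0, -0.9, -0.3]
width: 48.4
grasp_force: 0.0
1.4 [[154. 240.]] [[243. 255.]] [[322. 275.]]
1.5 [[154. 249.]] [[243. 255.]] [[323. 266.]]
1.57 [[154. 255.]] [[243. 255.]] [[324. 260.]]
```

View pics/f2.png

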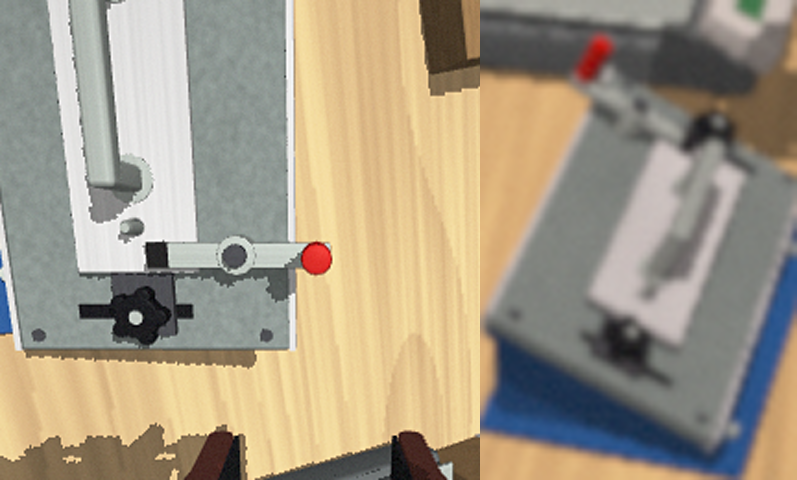

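The finger lies straight down the slope over the plate's upper edge: tip (147,255), pivot (236,254), grip (316,258). This matches 1.57 rad, and the robot is clear. I'll hand in the job.

```bash
python3 -c "from workcell import ctrl;print(ctrl.close_job())"
```

```text
the job is handed in; nothing more can be done
None
```

The pull handle is pressed home on the jig's pins and the hold-down is fully round on its stop over the plate's upper edge; I handed the job in at about 17 s with the robot clear and no other object touched.

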